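Lock the bayonet cap on the oil strainer

ROBOT

A 6-joint arm with a two-finger parallel gripper is mounted at the origin on the work surface. World frame = base frame: x ahead of the robot, y to its left, z up, the work surface at z = 0. Lengths are in m, angles in degrees, forces in N, time in s.
With the tool pointing down it reaches from about 0.25 to 0.725 m from the base axis. Payload 4 kg.
Tool frame: the origin (TCP) lies at the very end of the fingers, on their centre line; the grasp point (between the pads) lies behind it (bot.grip_depth is the z of the grasp point in the tool frame, in m); z points along the fingers, y is the direction in which the jaws open and shut (so a half turn about z gives the same grasp; the last joint's range is limited). The gripper opens to 85 mm and grips with 20 to 120 N. Pads are 22 mm wide; open, the fingers measure 114 mm over their backs; the gripper's body (76 mm by 85 mm) begins 54 mm behind the grasp point. The pads swing forward as they close: fully open they stand 13 mm farther back than shut.
Start: joints at [65.604, 13.785, 0.286, 76.501, 0, 90], TCP at [0.207, 0.455, 0.231] pointing down, gripper open.
Joint ranges: [-155.79, 155.79], [-60.16, 107.12], [-62.33, 73.08], [-114, 123.19], [-81.49, 82.49], [-180, 180]. Speed limits (degrees/s): [159.86, 159.86, 180, 180, 180, 180].

INTERFACE

Orientations are given as [roll, pitch, yaw] about the fixed x, y, z axes, in that order (R = Rz(yaw) Ry(pitch) Rx(roll)).
In Python, from plant import observe, eyes, bot gives the robot as it stands. The module is installed in compiled form; this text tells all that it offers.
- The arm moves only by the tool arm_command, never from a script. Its argument "increments" is a list of rows, each an object with "linear": the shift along the tool's x, y, z scaled (see below), a list of three; "spin": the turn about the tool's z scaled (see below); "claw": the gripper's target within -1 to 1 (shut at 1, half-way at 0, fully open at -1). A call has 1 to 8 rows; each row shifts and turns the commanded pose from where the row before left it, along the tool's axes as they then stand; what a row does not reach is not made up. The controller multiplies each number of a shift by 0.02 m and each number of a turn by 5 degrees. A row lasts 1/12 s, in which the tool goes at most 41.7 mm and 7.16 degrees, less where a joint would pass 70% of its speed; a pose out of reach is approached as far as the arm can. A call with a number of a shift or a turn outside -1 to 1 is refused whole. A call with a gripper value outside its range is refused whole. The fingers move at their own pace and stop on an object; "squeeze" is the grip in N (left out, the last holds). Time passes only in rows, so rows that do not move let the fingers close. It gives the time, the measured TCP pose, the force and the opening at its end, in the units of the state.
- observe(): the state, without advancing time (a new reading comes with each control period).
- eyes.grab_frame(name): name is "side" or "top"; returns the picture (480x640x3 uint8, red, green, blue); there is no depth.
- eyes.camera_params(name): a dict with "fx", "fy", "cx", "cy" (pixels), "pose" (4x4, takes a point from camera to world coordinates). Camera axes: x right, y down, z forward; pixel columns grow to the right and rows downward; lengths in m; the calibration is good to about 2 mm. A picture is of the moment at which its call begins. camera_params takes no time and is no camera call.
- bot.finish_job(): hands the job in, once; it reports no verdict.
The state is a dict: "clock": time; "joint_pos": joint angles; "dq": joint speeds; "tau": joint torques, N m; "position": TCP position; "eef_rot": TCP orientation; "ft_force": force on the tool from outside, world axes, zero at the start; "moment": the same for the moment, N m; "finger_gap": finger opening in m.
Only numpy, scipy, OpenCV 4.12 (cv2) and the standard library are available. Lean on these libraries where they do the work, as an engineer would, in place of code of your own. Each camera call takes 0.05 s, during which the arm holds its last target.

TASK

Close the strainer housing that is bolted to the steel bench: pick up the round cap that has two lugs sticking out of its rim, lower it into the housing's mouth with the lugs in the two slots, press it down against the sprung seal and turn it clockwise (seen from above) a quarter turn so that it locks, then let go. Leave the plain round lid without lugs where it lies.

Things in the scene. Friction and masses are not known exactly. Their poses are not given: they have to be found in the camera images.
- cap: Bayonet cap, loose: white plastic disc 80 mm across, 20 mm thick, 0.2 kg; two opposite lugs flush with its underside, each 16 wide, 7 thick, reaching 54 mm from the centre. On top a black upright bar grip, 70 long, 14 thick, from 20 to 66 mm above the underside, centred, in line with the lugs. Origin: centre of underside; x along bar and lugs, z up. A half turn makes no difference.
- housing: Strainer housing, fixed: steel cylinder 132 mm across, 130 tall, on a foot 170 across; pipe stub at its +x to 100 mm out, 65 mm high. Origin: centre of foot on the bench, z up. Top flange 6 mm thick round a hole 92 across, cut by two opposite slots on its x axis (+x and -x), 34 wide, open to 60 mm from the axis. Lugs have 10 degrees to spare each way, cap 6 mm sideways.
- mouth (a point): Centre of the mouth, level with flange top (130 mm up). A sprung seal plate 6 mm below holds the cap up: 5 N to start, 11 N at its stop 16 mm lower. Press till the cap's underside is 16 to 20 mm below this point, then turn clockwise from above; lugs go under the flange, stop 105 degrees past the slots (other way: 50). Released, it rises to 13 mm below, bar across the slots.
- plain_lid: Bystander, to be left alone: plain round white plastic lid 100 mm across, 20 thick, no lugs, same black bar grip. It and the cap lie left and right of the housing, either way round. Origin: centre of underside; x along the bar.
Mind the look-alikes: they are no part of the job. What is shaped like the cap but brown or orange is not meant.

How it is judged:
By the outcome, as a careful person would: the job done as asked, in the order asked, and still so for the second after the job is handed in, with the robot touching nothing.
It also fails if it takes over 40 s, if anything falls off the work surface, if the arm or the gripper's body presses on something with over 40 N, if the wrist force passes 120 N, or if a joint passes its speed limit or range.

## Working session

There is one attempt and no reset: what is moved stays moved. The work goes in short steps, Python scripts to look and compute and a tool call to move; the robot and the scene stay as the last step left them, time stands still between calls to the robot, and variables do not carry over. Pictures are saved under pics/ and viewed, and the job is handed in when it is done.

Besides the shell and the picture viewer there is one more tool, called after ">>>" by a JSON object that holds its "fn" and its "kwargs", one argument or row to a line. arm_command: Moves the arm, as the interface text tells. Shifts and turns lie within -1 to 1; 1 stands for 0.02 m of shift or 5 degrees of turn. Its arguments: {"type":"object","properties":{"increments":{"type":"array","items":{"type":"object","properties":{"linear":{"type":"array","items":{"type":"number"}},"spin":{"type":"number"},"claw":{"type":"number"}}}},"squeeze":{"type":"number"}},"required":["increments"]}

```bash
mkdir -p pics && python3 - <<'E'
from plant import observe, eyes, bot
import cv2,numpy as np
for n in("top","side"):
    f=eyes.grab_frame(n); cv2.imwrite(f"pics/{n}0.png",f[:,:,::-1])
    p=eyes.camera_params(n); print(n,p["fx"],p["fy"],p["cx"],p["cy"],np.round(p["pose"],4).tolist())
s=observe(); print({k:np.round(v,3).tolist() for k,v in s.items()}); print(bot.grip_depth)
E
```

```text
top 547.4823694677267 547.4823694677267 325.403989080631 235.0240833590786 [[0.0272, -0.9849, 0.1711, 0.2606], [-0.9996, -0.0272, 0.0021, -0.0625], [0.0026, -0.1711, -0.9853, 1.2012], [0.0, 0.0, 0.0, 1.0]]
side 531.7509342809445 531.7509342809445 320.03776797206655 233.10493169760068 [[0.8825, -0.283, 0.3756, 0.0361], [-0.4697, -0.4919, 0.7331, -0.8685], [-0.0227, -0.8234, -0.567, 0.7215], [0.0, 0.0, 0.0, 1.0]]
{'clock': 0.1, 'joint_pos': [65.603, 13.825, 0.221, 76.499, -0.001, 90.0], 'dq': [-0.049, -0.106, 0.107, 0.035, -0.05, 0.043], 'tau': [-0.001, -37.314, 25.301, 0.011, -0.0, 0.0], 'position': [0.206, 0.455, 0.231], 'eef_rot': [-179.898, 0.001, 155.603], 'ft_force': [0.26, 0.333, -0.578], 'moment': [0.001, 0.005, 0.029], 'finger_gap': 0.085}
-0.0187
```

View pics/top0.png

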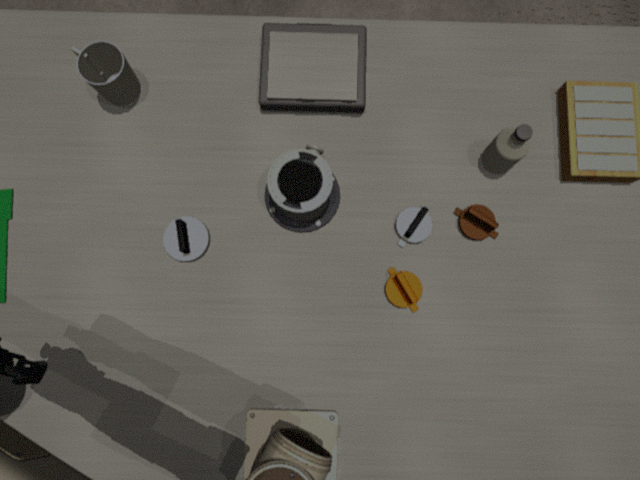

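View pics/side0.png

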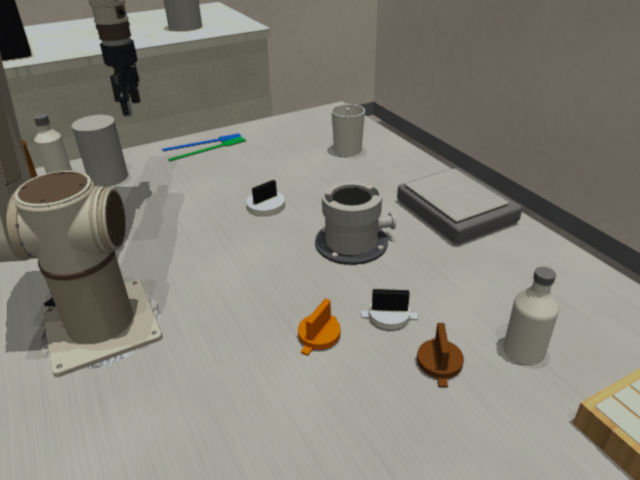

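The top view shows the lugged white cap at about (413,226), the housing at about (300,183) with slots at about (308,157) and (291,206), and the plain lid at about (186,240). The orange look-alike is at (404,289) and the brown one at (478,222). Next I'll measure them.

```bash
cat > h.py <<'E'
from plant import observe, eyes, bot
import cv2,numpy as np
def ray(n,uv,z):
    p=eyes.camera_params(n);T=np.array(p["pose"])
    uv=np.atleast_2d(np.array(uv,float))
    d=np.c_[(uv[:,0]-p["cx"])/p["fx"],(uv[:,1]-p["cy"])/p["fy"],np.ones(len(uv))]@T[:3,:3].T
    o=T[:3,3]; return (o+d*((z-o[2])/d[:,2])[:,None])[:,:2]
def proj(n,P):
    p=eyes.camera_params(n);T=np.array(p["pose"]);P=np.atleast_2d(P)
    c=(P-T[:3,3])@T[:3,:3]
    return np.c_[c[:,0]/c[:,2]*p["fx"]+p["cx"],c[:,1]/c[:,2]*p["fy"]+p["cy"]]
E
python3 - <<'E'
import cv2,numpy as np
a=cv2.imread("pics/top0.png");b=cv2.imread("pics/side0.png")
c=lambda i,x,y,w,h,s:cv2.resize(i[y:y+h,x:x+w],None,fx=s,fy=s,interpolation=cv2.INTER_CUBIC)
cv2.imwrite("pics/c1.png",np.hstack([c(a,255,135,100,100,4),c(a,375,185,100,100,4)]))
cv2.imwrite("pics/c2.png",np.hstack([c(b,305,170,100,100,4),c(b,345,265,100,100,4)]))
E
```

```text
(no output)
```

View pics/c1.png

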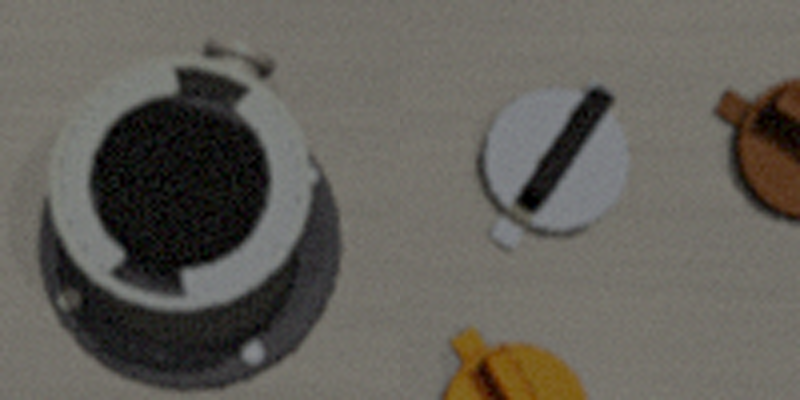

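View pics/c2.png

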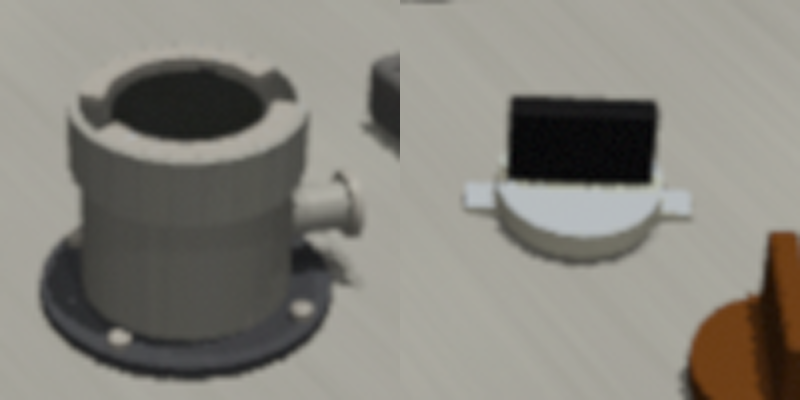

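```bash
cat > meas.py <<'E'
from h import *
from scipy.optimize import least_squares
def circ(p):
    r=least_squares(lambda q:np.hypot(*(p-q[:2]).T)-q[2],[*p.mean(0),.05],loss="soft_l1",f_scale=.001).x;return r
a=cv2.imread("pics/top0.png").astype(int); g=cv2.GaussianBlur(a.astype(np.uint8),(3,3),0)
gray=cv2.cvtColor(g,cv2.COLOR_BGR2GRAY); hsv=cv2.cvtColor(g,cv2.COLOR_BGR2HSV)
for nm,(u,v) in dict(flange=(270,180),flR=(329,180),table=(350,240),cap=(425,215),bar=(416,222),slotT=(308,157),slotB=(292,204),body=(300,215),hole=(300,180)).items(): print(nm,g[v,u],gray[v,u])
E
python3 meas.py
```

```text
flange [120 123 121] 122
flR [124 124 122] 123
table [105 112 114] 112
cap [101  99  96] 98
bar [22 24 26] 24
slotT [27 32 31] 31
slotB [33 32 33] 32
body [31 35 35] 35
hole [18 19 17] 18
```

```bash
cat >> meas.py <<'E'
s=cv2.bilateralFilter(a.astype(np.uint8),7,40,3).astype(int)
d=s[:,:,2]-s[:,:,0]
def big(m,box):
    z=np.zeros(m.shape,np.uint8);x,y,w,h=box;z[y:y+h,x:x+w]=m[y:y+h,x:x+w]
    k,_=cv2.findContours(z,cv2.RETR_EXTERNAL,cv2.CHAIN_APPROX_NONE);return max(k,key=cv2.contourArea)[:,0].astype(float)
fl=(d<5)&(gray>75); fb=big(fl,(262,140,80,80))
hull=cv2.convexHull(fb.astype(np.float32))[:,0]
c=circ(ray("top",hull,.13)); print("flange",c)
cp=(d<3)&(gray>75); cb=big(cp,(385,195,60,55))
P=ray("top",cb,.02); c2=circ(P); print("cap disc",c2)
bar=(gray<60); bb=big(bar,(385,195,60,55)); r=cv2.minAreaRect(bb.astype(np.float32)); print(r)
B=ray("top",cv2.boxPoints(r),.066); print("bar top",B.mean(0),np.round(B,4).tolist())
lid=big(cp,(150,205,70,65)); print("lid",circ(ray("top",lid,.02)))
# slots
dk=(gray<70); hb=big(dk,(274,148,54,62)); H=ray("top",hb,.13)
q=H-c[:2]; rr=np.hypot(*q.T); an=np.degrees(np.arctan2(q[:,1],q[:,0]))
o=np.argsort(an)
for k in range(-180,180,10):
    m=(an>=k)&(an<k+10)
    if m.any(): print(k,round(rr[m].mean()*1000,1),end="; ")
v=cv2.cvtColor(gray,cv2.COLOR_GRAY2BGR); v=a.astype(np.uint8).copy()
for p,co in((hull,(0,255,0)),(cb,(0,0,255)),(bb,(255,0,0)),(hb,(0,255,255)),(lid,(0,255,0))):
    for x,y in p.astype(int): v[y,x]=co
cv2.imwrite("pics/m1.png",cv2.resize(v[135:275,150:450],None,fx=2.6,fy=2.6,interpolation=cv2.INTER_NEAREST))
E
python3 meas.py|tail -n +10
```

```text
flange [ 0.55482885 -0.00630417  0.06434121]
cap disc [ 0.50375016 -0.24099579  0.02740156]
((415.42303466796875, 222.1153564453125), (5.824352741241455, 35.22346115112305), 33.690067291259766)
bar top [ 0.49084567 -0.24970447] [[0.462, -0.2239], [0.5264, -0.2653], [0.5196, -0.2755], [0.4554, -0.2341]]
lid [0.45043019 0.24570103 0.04740868]
-180 41.1; -170 40.4; -160 40.3; -150 40.1; -140 41.1; -130 41.1; -120 41.4; -110 41.1; -100 42.4; -90 42.2; -80 43.4; -70 44.5; -60 44.8; -50 45.6; -40 46.2; -30 56.5; -20 61.0; -10 61.4; 0 54.9; 10 47.8; 20 47.8; 30 47.7; 40 48.0; 50 47.8; 60 47.0; 70 46.7; 80 45.2; 90 44.8; 100 44.4; 110 43.6; 120 43.5; 130 42.7; 140 50.1; 150 54.2; 160 53.9; 170 50.6;
```

View pics/m1.png

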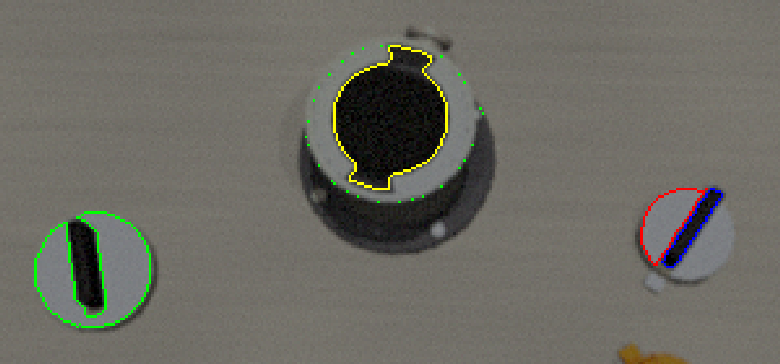

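```bash
cat > meas2.py <<'E'
from h import *
from scipy.optimize import least_squares
def circ(p,R=None,f=.001):
    if R: r=least_squares(lambda q:np.hypot(*(p-q).T)-R,p.mean(0),loss="soft_l1",f_scale=f).x
    else: r=least_squares(lambda q:np.hypot(*(p-q[:2]).T)-q[2],[*p.mean(0),.05],loss="soft_l1",f_scale=f).x
    return np.round(r,4)
def up(n,box,S=8):
    a=cv2.imread(f"pics/{n}0.png");x,y,w,h=box
    a=cv2.GaussianBlur(a,(3,3),0)[y:y+h,x:x+w]
    return cv2.resize(a,None,fx=S,fy=S,interpolation=cv2.INTER_CUBIC),lambda p:(p+.5)/S-.5+[x,y]
def big(m):
    k,_=cv2.findContours(m.astype(np.uint8),cv2.RETR_EXTERNAL,cv2.CHAIN_APPROX_NONE);return max(k,key=cv2.contourArea)[:,0].astype(float)
for n,box in(("top",(262,143,76,72)),("side",(318,180,72,40))):
    im,f=up(n,box); g=cv2.cvtColor(im,cv2.COLOR_BGR2GRAY)
    t=70 if n=="top" else 100
    dk=cv2.morphologyEx((g<t).astype(np.uint8),cv2.MORPH_OPEN,np.ones((9,9)))
    lab=cv2.connectedComponentsWithStats(dk)
    ctr=dk.shape[1]//2
    l=lab[1][int((180-143+.5)*8) if n=="top" else int((200-180)*8), int((300-262)*8) if n=="top" else int((352-318)*8)]
    H=ray(n,f(big(lab[1]==l)),.13)
    c=circ(H);
    for _ in range(5):
        q=H-c[:2];rr=np.hypot(*q.T)
        c=circ(H[rr<.0495]); 
    print(n,"hole",c,"R46",circ(H[rr<.0495],.046))
    q=H-c[:2];rr=np.hypot(*q.T);an=np.degrees(np.arctan2(q[:,1],q[:,0]))
    for lo in(-60,120):
        m=(rr>.052)&(((an-lo)%360)<120);A=(an[m]-lo)%360+lo
        if m.any(): print(" slot",A.min(),A.max(),(A.min()+A.max())/2,rr[m].max())
    v=im.copy()
    for x,y in big(lab[1]==l).astype(int): v[y,x]=(0,255,255)
    cv2.imwrite(f"pics/m2{n}.png",v)
im,f=up("top",(380,190,70,62)); s=im.astype(int)
g=cv2.cvtColor(im,cv2.COLOR_BGR2GRAY)
m=((s[:,:,2]-s[:,:,0]<2)|(g<60)).astype(np.uint8)
m=cv2.morphologyEx(cv2.medianBlur(m,15),cv2.MORPH_OPEN,cv2.getStructuringElement(2,(91,91)))
k=big(m);P=ray("top",f(k),.02);print("cap",circ(P),circ(P,.04))
bk=big(g<62);r=cv2.minAreaRect(bk.astype(np.float32));B=ray("top",f(cv2.boxPoints(r)),.066);print("bar",B.mean(0),B.tolist())
for i in range(4):
    e=B[i]-B[i-1];print(np.hypot(*e),np.degrees(np.arctan2(e[1],e[0]))%180)
v=im.copy();cv2.drawContours(v,[k.astype(int)],-1,(0,255,0),1);cv2.drawContours(v,[bk.astype(int)],-1,(0,0,255),1);cv2.imwrite("pics/m3.png",v)
E
python3 meas2.py; python3 -c "
import cv2,numpy as np
a=[cv2.imread(f'pics/{n}.png') for n in('m2top','m2side','m3')]
o=np.zeros((600,800,3),np.uint8)
for i,(x,y) in zip(a,((0,0),(0,320),(410,0))):
  i=cv2.resize(i,None,fx=.66,fy=.66);o[y:y+i.shape[0],x:x+i.shape[1]]=i[:600-y,:800-x]
cv2.imwrite('pics/m4.png',o)"
```

```text
top hole [ 0.5583 -0.0049  0.0451] R46 [ 0.5583 -0.0049]
 slot -33.481001320201194 3.276891255159825 -15.102055032520685 0.059335101968756784
 slot 146.42775752637317 182.92257635416559 164.67516694026938 0.058715502717258346
side hole [ 0.5573 -0.0071  0.0433] R46 [ 0.5575 -0.0064]
 slot -28.900683224241025 1.950704597194587 -13.474989313523219 0.05879892006406821
 slot 148.35567023537513 180.3552495291667 164.3554598822709 0.0584126909060415
cap [ 0.4954 -0.2534  0.0397] [ 0.4954 -0.2533]
bar [ 0.49093136 -0.24972386] [[0.46193866373745673, -0.22288005898705837], [0.5273795239062404, -0.2652392468802534], [0.5198516415357082, -0.2765981710890715], [0.45455562516048587, -0.23417797150807795]]
0.013496373066926205 56.83590733378956
0.07795387725188081 147.0854379862079
0.013626964891942867 56.46643058568445
0.07786554492819416 146.9898355974234
```

View pics/m4.png

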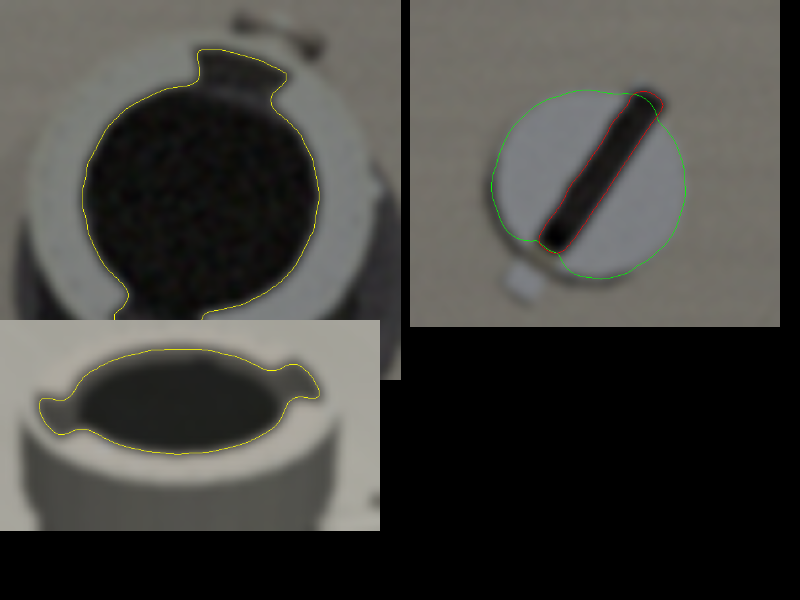

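>>> {"fn": "arm_command", "kwargs": {
  "increments": [
    {"linear": [0,0,0],"spin": 0.86,"claw": -1},
    {"linear": [0,0,0],"spin": 0.86,"claw": -1},
    {"linear": [-0.5,-0.35,0],"spin": 0,"claw": -1},
    {"linear": [-0.98,-0.68,0],"spin": 0,"claw": -1},
    {"linear": [-0.98,-0.68,0],"spin": 0,"claw": -1},
    {"linear": [-0.98,-0.68,0],"spin": 0,"claw": -1},
    {"linear": [-0.98,-0.68,0],"spin": 0,"claw": -1},
    {"linear": [-0.98,-0.68,0],"spin": 0,"claw": -1}
  ],
  "squeeze": 60
}}

```text
clock: 0.77
position: [0.2564, 0.3315, 0.2309]
eef_rot: [-179.9, 0.0, 147.1]
ft_force: [-0.4, -0.7, 0.7]
finger_gap: 0.0855
```

```bash
python3 - <<'E'
from h import *
s=observe();print({k:np.round(s[k],3).tolist() for k in("clock","joint_pos","position","eef_rot","ft_force")})
E
```

```text
{'clock': 0.767, 'joint_pos': [52.303, 4.663, -10.783, 74.614, -0.023, 85.17], 'position': [0.256, 0.332, 0.231], 'eef_rot': [-179.938, 0.018, 147.133], 'ft_force': [-0.375, -0.671, 0.681]}
```

>>> {"fn": "arm_command", "kwargs": {
  "increments": [
    {"linear": [-1,-0.7,0],"spin": 0,"claw": -1},
    {"linear": [-1,-0.7,0],"spin": 0,"claw": -1},
    {"linear": [-1,-0.7,0],"spin": 0,"claw": -1},
    {"linear": [-1,-0.7,0],"spin": 0,"claw": -1},
    {"linear": [-1,-0.7,0],"spin": 0,"claw": -1},
    {"linear": [-1,-0.7,0],"spin": 0,"claw": -1},
    {"linear": [-1,-0.7,0],"spin": 0,"claw": -1},
    {"linear": [-1,-0.7,0],"spin": 0,"claw": -1}
  ]
}}

```text
clock: 1.43
position: [0.3291, 0.1506, 0.2311]
eef_rot: [-180.0, -0.0, 147.1]
ft_force: [0.8, 0.3, 0.5]
finger_gap: 0.0855
```

>>> {"fn": "arm_command", "kwargs": {
  "increments": [
    {"linear": [-1,-0.7,0],"spin": 0,"claw": -1},
    {"linear": [-1,-0.7,0],"spin": 0,"claw": -1},
    {"linear": [-1,-0.7,0],"spin": 0,"claw": -1},
    {"linear": [-1,-0.7,0],"spin": 0,"claw": -1},
    {"linear": [-1,-0.7,0],"spin": 0,"claw": -1},
    {"linear": [-1,-0.7,0],"spin": 0,"claw": -1},
    {"linear": [-1,-0.7,0],"spin": 0,"claw": -1},
    {"linear": [-1,-0.7,0],"spin": 0,"claw": -1}
  ]
}}

```text
clock: 2.1
position: [0.402, -0.0302, 0.2311]
eef_rot: [-180.0, -0.0, 147.1]
ft_force: [0.2, 1.1, -0.0]
finger_gap: 0.0855
```

>>> {"fn": "arm_command", "kwargs": {
  "increments": [
    {"linear": [-1,-0.7,0],"spin": 0,"claw": -1},
    {"linear": [-1,-0.7,0],"spin": 0,"claw": -1},
    {"linear": [-1,-0.7,0],"spin": 0,"claw": -1},
    {"linear": [-1,-0.7,0],"spin": 0,"claw": -1},
    {"linear": [-1,-0.7,0],"spin": 0,"claw": -1},
    {"linear": [-1,-0.7,0],"spin": 0,"claw": -1},
    {"linear": [-0.5,-0.3,0],"spin": 0,"claw": -1},
    {"linear": [0,0,0],"spin": 0,"claw": -1}
  ]
}}

```text
clock: 2.77
position: [0.4627, -0.1769, 0.2307]
eef_rot: [-180.0, -0.0, 146.9]
ft_force: [0.2, 0.6, 0.4]
finger_gap: 0.0856
```

>>> {"fn": "arm_command", "kwargs": {
  "increments": [
    {"linear": [-0.85,-0.57,0],"spin": 0,"claw": -1},
    {"linear": [-0.85,-0.57,0.5],"spin": 0,"claw": -1},
    {"linear": [-0.85,-0.57,1],"spin": 0,"claw": -1},
    {"linear": [-0.86,-0.58,1],"spin": 0,"claw": -1},
    {"linear": [0,0,1],"spin": 0,"claw": -1},
    {"linear": [0,0,1],"spin": 0,"claw": -1},
    {"linear": [0,0,0.5],"spin": 0,"claw": -1},
    {"linear": [0,0,0],"spin": 0,"claw": -1}
  ]
}}

```text
clock: 3.43
position: [0.4925, -0.2484, 0.1286]
eef_rot: [-180.0, -0.4, 147.1]
ft_force: [-0.6, 0.6, 0.4]
finger_gap: 0.0853
```

```bash
python3 - <<'E'
from h import *
s=observe();print({k:np.round(s[k],3).tolist() for k in("clock","joint_pos","position","eef_rot","ft_force")})
a=eyes.grab_frame("top")[:,:,::-1];b=eyes.grab_frame("side")[:,:,::-1]
cv2.imwrite("pics/top1.png",a);cv2.imwrite("pics/side1.png",b)
c=lambda i,x,y,w,h,s:cv2.resize(i[y:y+h,x:x+w],None,fx=s,fy=s,interpolation=cv2.INTER_CUBIC)
cv2.imwrite("pics/v1.png",np.hstack([c(a,360,170,130,130,3),c(b,325,200,130,130,3)]))
E
```

```text
{'clock': 3.433, 'joint_pos': [-26.776, 23.511, -1.711, 65.156, 0.015, 6.145], 'position': [0.492, -0.248, 0.129], 'eef_rot': [-179.975, -0.378, 147.079], 'ft_force': [-0.558, 0.595, 0.41]}
```

View pics/v1.png

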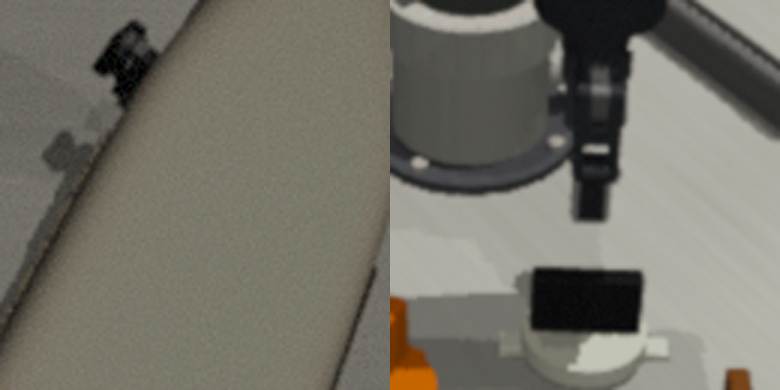

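The side view shows the near finger at about (392,272), over the middle of the bar at about (391,300). The top view is blocked by the arm. Next I'll check where the arm settled.

```bash
python3 - <<'E'
from h import *
s=observe();print({k:np.round(s[k],4).tolist() for k in("clock","position","eef_rot","ft_force")})
# bar in side view: top-face end midpoints vs prediction
print(proj("side",[[.495+.035*np.cos(np.radians(147)),-.2525+.035*np.sin(np.radians(147)),.066],[.495-.035*np.cos(np.radians(147)),-.2525-.035*np.sin(np.radians(147)),.066],[.495+.054*np.cos(np.radians(147)),-.2525+.054*np.sin(np.radians(147)),.007],[.495-.054*np.cos(np.radians(147)),-.2525-.054*np.sin(np.radians(147)),.007]]))
E
```

```text
{'clock': 3.5333, 'position': [0.4948, -0.2496, 0.1318], 'eef_rot': [179.9919, -0.0216, 147.0712], 'ft_force': [0.5906, 0.3704, 0.4554]}
[[371.00201153 289.45391546]
 [408.65259094 290.93494278]
 [360.22715008 312.2376206 ]
 [416.41488243 314.65399402]]
```

>>> {"fn": "arm_command", "kwargs": {
  "increments": [
    {"linear": [-0.14,-0.11,0.5],"spin": 0,"claw": -1},
    {"linear": [0,0,1],"spin": 0,"claw": -1},
    {"linear": [0,0,1],"spin": 0,"claw": -1},
    {"linear": [0,0,1],"spin": 0,"claw": -1},
    {"linear": [0,0,0.8],"spin": 0,"claw": -1},
    {"linear": [0,0,0.5],"spin": 0,"claw": -1},
    {"linear": [0,0,0.4],"spin": 0,"claw": -1},
    {"linear": [0,0,0],"spin": 0,"claw": -1}
  ]
}}

```text
clock: 4.2
position: [0.4956, -0.2534, 0.0263]
eef_rot: [-180.0, -0.1, 147.0]
ft_force: [-0.7, -0.3, -0.0]
finger_gap: 0.0854
```

>>> {"fn": "arm_command", "kwargs": {
  "increments": [
    {"linear": [0,0,0],"spin": 0,"claw": -1},
    {"linear": [0,0,0],"spin": 0,"claw": -1}
  ]
}}

```text
clock: 4.37
position: [0.497, -0.2542, 0.0284]
eef_rot: [180.0, 0.1, 147.0]
ft_force: [0.9, 0.0, -0.7]
finger_gap: 0.0852
```

>>> {"fn": "arm_command", "kwargs": {
  "increments": [
    {"linear": [0,0,0],"claw": 1},
    {"linear": [0,0,0],"claw": 1},
    {"linear": [0,0,0],"claw": 1},
    {"linear": [0,0,0],"claw": 1},
    {"linear": [0,0,0],"claw": 1},
    {"linear": [0,0,0],"claw": 1},
    {"linear": [0,0,0],"claw": 1},
    {"linear": [0,0,0],"claw": 1}
  ],
  "squeeze": 70
}}

```text
invalid input
```

```bash
python3 - <<'E'
from h import *
s=observe();print({k:np.round(s[k],4).tolist() for k in("clock","position","eef_rot","ft_force","finger_gap")})
b=eyes.grab_frame("side")[:,:,::-1];cv2.imwrite("pics/side2.png",b)
cv2.imwrite("pics/v2.png",cv2.resize(b[220:360,320:470],None,fx=4,fy=4,interpolation=cv2.INTER_CUBIC))
E
```

```text
{'clock': 4.3667, 'position': [0.497, -0.2542, 0.0284], 'eef_rot': [179.987, 0.1286, 147.0069], 'ft_force': [0.9449, 0.0283, -0.6992], 'finger_gap': 0.0852}
```

View pics/v2.png

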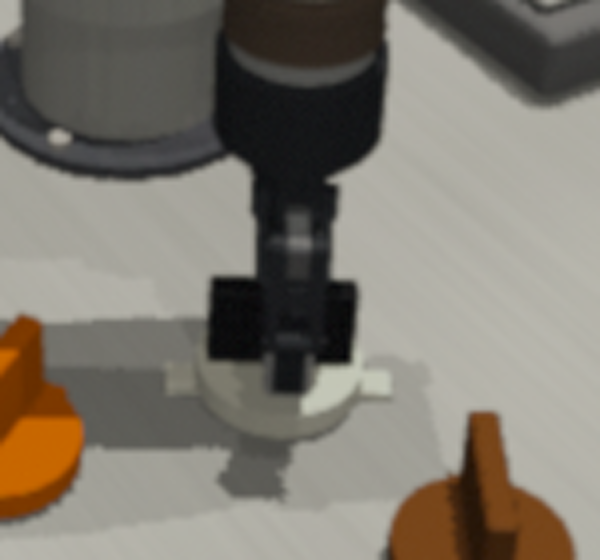

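The side view shows the bar spanning about columns 372–409 with the finger in front of it near 392. The call was refused because "spin" was missing. I'll close again with it included.

>>> {"fn": "arm_command", "kwargs": {
  "increments": [
    {"linear": [0,0,0],"spin": 0,"claw": 1},
    {"linear": [0,0,0],"spin": 0,"claw": 1},
    {"linear": [0,0,0],"spin": 0,"claw": 1},
    {"linear": [0,0,0],"spin": 0,"claw": 1},
    {"linear": [0,0,0],"spin": 0,"claw": 1},
    {"linear": [0,0,0],"spin": 0,"claw": 1},
    {"linear": [0,0,0],"spin": 0,"claw": 1},
    {"linear": [0,0,0],"spin": 0,"claw": 1}
  ],
  "squeeze": 70
}}

```text
clock: 5.08
position: [0.4962, -0.2536, 0.0274]
eef_rot: [180.0, 0.0, 147.0]
ft_force: [0.3, 0.6, 0.3]
finger_gap: 0.0134
```

```bash
python3 - <<'E'
from h import *
s=observe();print({k:np.round(s[k],4).tolist() for k in("clock","position","eef_rot","ft_force","finger_gap")})
b=eyes.grab_frame("side")[:,:,::-1];cv2.imwrite("pics/side3.png",b)
cv2.imwrite("pics/v3.png",cv2.resize(b[220:360,320:470],None,fx=4,fy=4,interpolation=cv2.INTER_CUBIC))
E
```

```text
{'clock': 5.0833, 'position': [0.4962, -0.2536, 0.0274], 'eef_rot': [179.9902, 0.009, 147.0106], 'ft_force': [0.3234, 0.5505, 0.313], 'finger_gap': 0.0134}
```

View pics/v3.png

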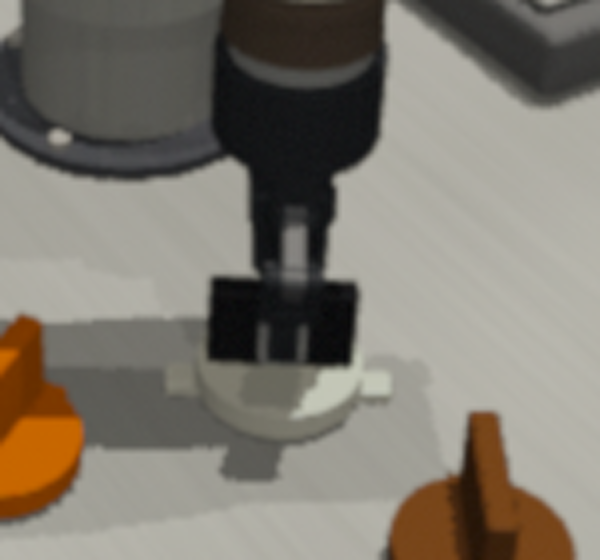

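Gripped, with a gap of 13.4 mm, and the pads are centred on the bar. Lifting.

>>> {"fn": "arm_command", "kwargs": {
  "increments": [
    {"linear": [0,0,-0.4],"spin": 0,"claw": 1},
    {"linear": [0,0,-1],"spin": 0,"claw": 1},
    {"linear": [0,0,-1],"spin": 0,"claw": 1},
    {"linear": [0,0,-1],"spin": 0,"claw": 1},
    {"linear": [0,0,-1],"spin": -0.9,"claw": 1},
    {"linear": [0,0,-1],"spin": -0.9,"claw": 1},
    {"linear": [0,0,-1],"spin": -0.9,"claw": 1},
    {"linear": [0,0,-1],"spin": -0.9,"claw": 1}
  ]
}}

```text
clock: 5.8
position: [0.4954, -0.2535, 0.1762]
eef_rot: [180.0, -0.1, 165.2]
ft_force: [0.4, -0.3, -3.0]
finger_gap: 0.0133
```

>>> {"fn": "arm_command", "kwargs": {
  "increments": [
    {"linear": [0,0,-1],"spin": 0,"claw": 1},
    {"linear": [0,0,0],"spin": 0,"claw": 1},
    {"linear": [0,0,0],"spin": 0,"claw": 1}
  ]
}}

```text
clock: 6.05
position: [0.4966, -0.254, 0.1961]
eef_rot: [-180.0, 0.1, 165.0]
ft_force: [0.4, 0.2, -2.3]
finger_gap: 0.0133
```

>>> {"fn": "arm_command", "kwargs": {
  "increments": [
    {"linear": [0,0.5,0],"spin": 0,"claw": 1},
    {"linear": [0.04,0.9,0],"spin": 0,"claw": 1},
    {"linear": [0.04,1,0],"spin": 0,"claw": 1},
    {"linear": [0.04,1,0],"spin": 0,"claw": 1},
    {"linear": [0.04,1,0],"spin": 0,"claw": 1},
    {"linear": [0.04,1,0],"spin": 0,"claw": 1},
    {"linear": [0.04,1,0],"spin": 0,"claw": 1},
    {"linear": [0,1,0],"spin": 0,"claw": 1}
  ]
}}

```text
clock: 6.72
position: [0.5284, -0.1075, 0.193]
eef_rot: [180.0, -0.3, 165.0]
ft_force: [-0.5, 0.2, -1.5]
finger_gap: 0.0132
```

>>> {"fn": "arm_command", "kwargs": {
  "increments": [
    {"linear": [0,1,0],"spin": 0,"claw": 1},
    {"linear": [0,1,0],"spin": 0,"claw": 1},
    {"linear": [0,1,0],"spin": 0,"claw": 1},
    {"linear": [0,1,0],"spin": 0,"claw": 1},
    {"linear": [0,0.9,0],"spin": 0,"claw": 1},
    {"linear": [0,0.5,0],"spin": 0,"claw": 1},
    {"linear": [0,0,0],"spin": 0,"claw": 1},
    {"linear": [0,0,0],"spin": 0,"claw": 1}
  ]
}}

```text
clock: 7.38
position: [0.5568, -0.0048, 0.194]
eef_rot: [-179.9, -0.1, 165.1]
ft_force: [-0.4, 0.2, -2.2]
finger_gap: 0.0131
```

```bash
python3 - <<'E'
from h import *
b=eyes.grab_frame("side")[:,:,::-1];cv2.imwrite("pics/side4.png",b)
b2=eyes.grab_frame("top")[:,:,::-1];cv2.imwrite("pics/top4.png",b2)
s=observe();print({k:np.round(s[k],4).tolist() for k in("clock","position","eef_rot","ft_force","finger_gap","joint_pos")})
cv2.imwrite("pics/v4.png",np.hstack([cv2.resize(b[130:270,290:420],None,fx=4,fy=4,interpolation=cv2.INTER_CUBIC),cv2.resize(b2[120:260,255:320],None,fx=4,fy=4)]))
E
```

```text
{'clock': 7.4833, 'position': [0.557, -0.0059, 0.1946], 'eef_rot': [-179.949, -0.0807, 164.9592], 'ft_force': [-0.0555, 0.8033, -1.7096], 'finger_gap': 0.0131, 'joint_pos': [-0.5903, 21.3255, 5.2495, 74.0148, -0.0292, 14.4506]}
```

View pics/v4.png

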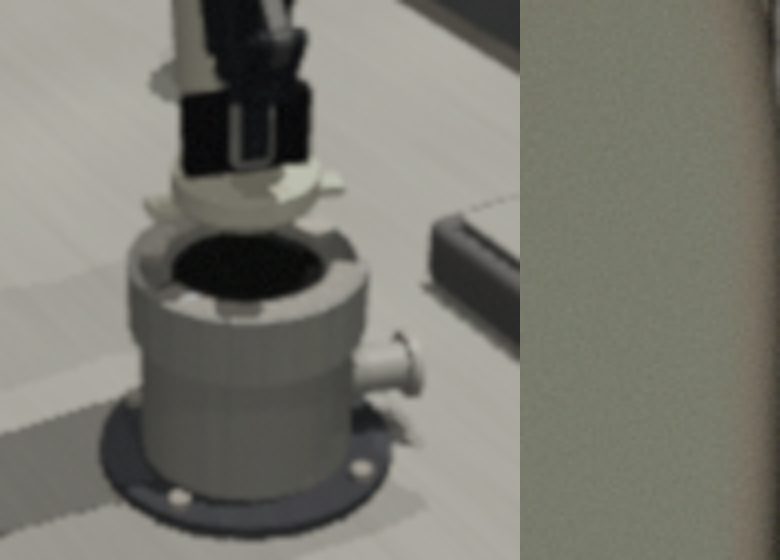

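The cap hangs level over the mouth, with lug ends at about (327,182) and (376,176) in the side view. I'll compare these with where they should appear.

```bash
python3 - <<'E'
from h import *
z=.1946-.0278
u=np.array([np.cos(np.radians(165)),np.sin(np.radians(165))]);w=np.array([-u[1],u[0]])
c=np.array([.557,-.0059])
for r,dz in((.054,.007),):
  for s in(1,-1):
    for t in(1,-1):
      p=c+s*r*u+t*.008*w; print("lug",s,t,(proj("side",[[*p,z+dz]])-[290,130])*4)
for s in(1,-1):
   p=c+s*.035*u-.0*w
   for t in (1,-1): print("bartop",(proj("side",[[*(p+t*.007*w),z+.066]])-[290,130])*4)
th=np.linspace(0,2*np.pi,200);P=np.c_[c[0]+.04*np.cos(th),c[1]+.04*np.sin(th),0*th+z]
q=(proj("side",P)-[290,130])*4;print("disc bottom x",q[:,0].min(),q[:,0].max(),"ymax",q[:,1].max())
v=cv2.imread("pics/v4.png")
cv2.imwrite("pics/v4b.png",cv2.resize(v[60:320,100:380],None,fx=2.3,fy=2.3))
E
```

```text
lug 1 1 [[150.84655374 206.97527651]]
lug 1 -1 [[143.74664163 192.87402372]]
lug -1 1 [[346.3683394  180.95112312]]
lug -1 -1 [[337.20083437 167.3686983 ]]
bartop [[184.62792797 100.48821897]]
bartop [[177.89654734  88.89056104]]
bartop [[315.10422657  84.23933184]]
bartop [[307.12860826  72.93152623]]
disc bottom x 170.69645307382712 319.9380267843137 ymax 235.57040315521385
```

View pics/v4b.png

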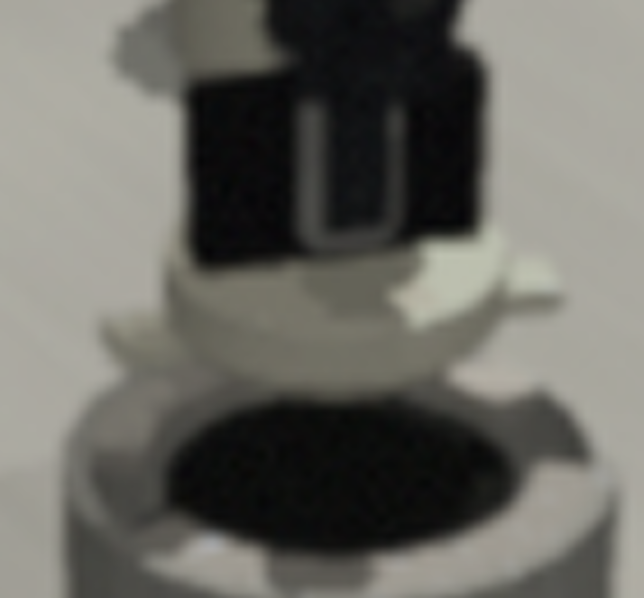

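Prediction and image agree to about 1 mm. Lowering to just above the seal.

>>> {"fn": "arm_command", "kwargs": {
  "increments": [
    {"linear": [-0.03,0,0.3],"spin": 0,"claw": 1},
    {"linear": [0,0,0.5],"spin": 0,"claw": 1},
    {"linear": [0,0,0.5],"spin": 0,"claw": 1},
    {"linear": [0,0,0.4],"spin": 0,"claw": 1},
    {"linear": [0,0,0.2],"spin": 0,"claw": 1},
    {"linear": [0,0,0.1],"spin": 0,"claw": 1},
    {"linear": [0,0,0],"spin": 0,"claw": 1},
    {"linear": [0,0,0],"spin": 0,"claw": 1}
  ]
}}

```text
clock: 8.15
position: [0.5584, -0.0054, 0.1554]
eef_rot: [180.0, 0.0, 165.0]
ft_force: [0.4, 0.1, -2.3]
finger_gap: 0.0134
```

```bash
python3 - <<'E'
from h import *
b=eyes.grab_frame("side")[:,:,::-1];cv2.imwrite("pics/side5.png",b)
s=observe();print({k:np.round(s[k],4).tolist() for k in("clock","position","eef_rot","ft_force","moment")})
cv2.imwrite("pics/v5.png",cv2.resize(b[150:240,300:400],None,fx=6,fy=6,interpolation=cv2.INTER_CUBIC))
E
```

```text
{'clock': 8.2, 'position': [0.5586, -0.0053, 0.1557], 'eef_rot': [179.9878, 0.0495, 165.0088], 'ft_force': [-0.5618, 0.5905, -2.6472], 'moment': [0.038, -0.0075, 0.0375]}
```

View pics/v5.png

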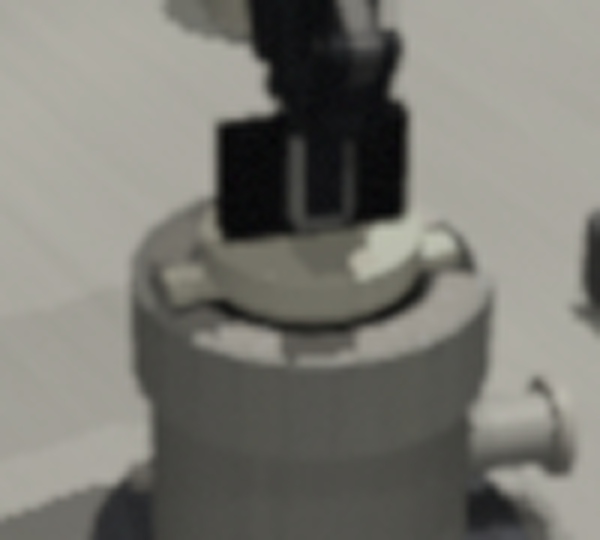

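The cap is sitting in the mouth, with its lugs in the slots at about (330,197) and (373,191). Pressing.

>>> {"fn": "arm_command", "kwargs": {
  "increments": [
    {"linear": [0,0,0.1],"spin": 0,"claw": 1},
    {"linear": [0,0,0.15],"spin": 0,"claw": 1},
    {"linear": [0,0,0.15],"spin": 0,"claw": 1},
    {"linear": [0,0,0],"spin": 0,"claw": 1}
  ]
}}

```text
clock: 8.53
position: [0.559, -0.0053, 0.1478]
eef_rot: [180.0, 0.1, 165.0]
ft_force: [0.7, 0.4, 2.9]
finger_gap: 0.0133
```

>>> {"fn": "arm_command", "kwargs": {
  "increments": [
    {"linear": [0,0,0.15],"spin": 0,"claw": 1},
    {"linear": [0,0,0.15],"spin": 0,"claw": 1},
    {"linear": [0,0,0.1],"spin": 0,"claw": 1},
    {"linear": [0,0,0],"spin": 0,"claw": 1},
    {"linear": [0,0,0],"spin": 0,"claw": 1}
  ]
}}

```text
clock: 8.95
position: [0.5591, -0.0053, 0.1401]
eef_rot: [180.0, 0.1, 165.0]
ft_force: [-0.4, 0.6, 5.6]
finger_gap: 0.0132
```

```bash
python3 - <<'E'
from h import *
b=eyes.grab_frame("side")[:,:,::-1];cv2.imwrite("pics/side6.png",b)
s=observe();print({k:np.round(s[k],4).tolist() for k in("clock","position","eef_rot","ft_force","moment")})
cv2.imwrite("pics/v6.png",cv2.resize(b[150:240,300:400],None,fx=6,fy=6,interpolation=cv2.INTER_CUBIC))
E
```

```text
{'clock': 9.0, 'position': [0.559, -0.0053, 0.1402], 'eef_rot': [179.9626, 0.1217, 165.0097], 'ft_force': [-0.2984, 0.5139, 5.1687], 'moment': [0.0107, 0.2075, 0.025]}
```

View pics/v6.png

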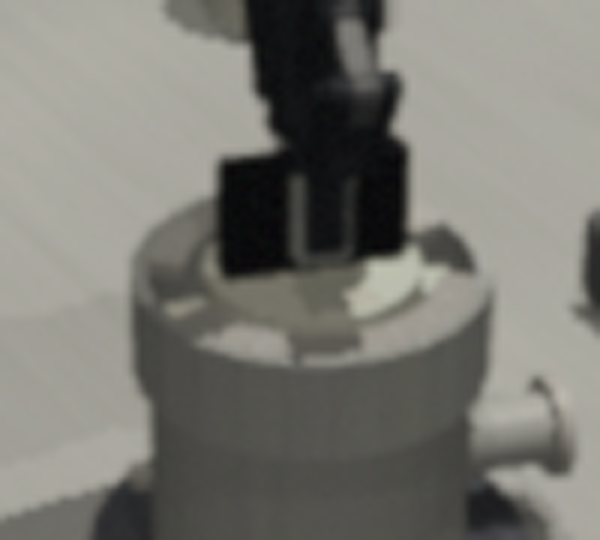

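```bash
python3 - <<'E'
from h import *
u=np.array([np.cos(np.radians(165)),np.sin(np.radians(165))]);w=np.array([-u[1],u[0]])
c=np.array([.5585,-.0055])
for n,tz in(("v5",.1555),("v6",.1402)):
    z=tz-.0278
    # near (camera-side) vertical face of bar: pick corners
    for s in(1,-1):
        for h in(.02,.066):
            print(n,s,h,((proj("side",[[*(c+s*.035*u+.007*w),z+h]])-[300,150])*6).round(1))
    g=cv2.cvtColor(cv2.imread(f"pics/side{n[1]}.png"),cv2.COLOR_BGR2GRAY)
    for col in(338,340,342,345,362,364,366): 
        k=g[165:205,col]; r=np.where(k<45)[0]+165; print(col,r.min(),r.max(),((r.max()+.5-150)*6),g[r.max()-1:r.max()+4,col])
E
```

```text
v5 1 0.02 [[221.4 244.8]]
v5 1 0.066 [[220.7 130.6]]
v5 -1 0.02 [[408.7 219.2]]
v5 -1 0.066 [[412.4 105.7]]
338 171 202 315.0 [ 26  36  80 127 153]
340 171 202 315.0 [ 64  34  74 127 152]
342 170 189 237.0 [ 13  38  85 113 115]
345 170 188 231.0 [ 12  21  63  99 113]
362 165 202 315.0 [ 83  41  57 117 152]
364 166 202 315.0 [ 41  37  98 142 155]
366 168 201 309.0 [ 38  36  93 139 156]
v6 1 0.02 [[221.6 281.6]]
v6 1 0.066 [[220.9 169.2]]
v6 -1 0.02 [[407.5 255.8]]
v6 -1 0.066 [[411.2 144. ]]
338 177 195 273.0 [ 12  24  65 100 113]
340 177 195 273.0 [ 10  27  78 111 115]
342 177 195 273.0 [ 11  39  84 112 114]
345 165 194 267.0 [ 10  20  56  96 114]
362 167 191 249.0 [ 12  11  53 137 181]
364 165 191 249.0 [ 11  17  61 142 184]
366 174 190 243.0 [ 17  22  45 102 160]
```

Slip in the grip is under 0.5 mm, so the cap's underside is about 17.6 mm below the flange top, which is inside the 16–20 mm window. Turning clockwise, which is +spin with the tool pointing down.

>>> {"fn": "arm_command", "kwargs": {
  "increments": [
    {"linear": [0,0,0.02],"spin": 0.3,"claw": 1},
    {"linear": [0,0,0],"spin": 0.6,"claw": 1},
    {"linear": [0,0,0],"spin": 0.8,"claw": 1},
    {"linear": [0,0,0],"spin": 0.8,"claw": 1},
    {"linear": [0,0,0],"spin": 0.8,"claw": 1},
    {"linear": [0,0,0],"spin": 0.8,"claw": 1},
    {"linear": [0,0,0],"spin": 0.5,"claw": 1},
    {"linear": [0,0,0],"spin": 0,"claw": 1}
  ]
}}

```text
clock: 9.67
position: [0.559, -0.0058, 0.1398]
eef_rot: [180.0, 0.1, 141.9]
ft_force: [0.2, -0.2, 6.1]
finger_gap: 0.0131
```

```bash
python3 - <<'E'
from h import *
b=eyes.grab_frame("side")[:,:,::-1];cv2.imwrite("pics/side7.png",b)
s=observe();print({k:np.round(s[k],4).tolist() for k in("clock","position","eef_rot","ft_force","moment","joint_pos")})
cv2.imwrite("pics/v7.png",cv2.resize(b[150:240,300:400],None,fx=6,fy=6,interpolation=cv2.INTER_CUBIC))
E
```

```text
{'clock': 9.7167, 'position': [0.559, -0.0058, 0.1398], 'eef_rot': [179.9592, 0.1276, 141.9601], 'ft_force': [-0.0077, -0.8133, 5.9586], 'moment': [-0.1774, 0.2154, -0.0735], 'joint_pos': [-0.5651, 23.4085, -0.0817, 66.3837, -0.0452, 37.4747]}
```

View pics/v7.png

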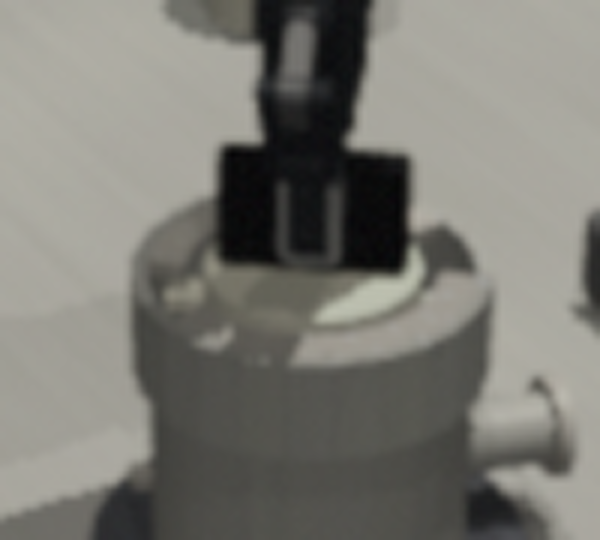

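The cap has turned 23° with little moment, and the right lug has gone under the flange. Continuing.

>>> {"fn": "arm_command", "kwargs": {
  "increments": [
    {"linear": [0,0,0],"spin": 0.5,"claw": 1},
    {"linear": [0,0,0],"spin": 0.8,"claw": 1},
    {"linear": [0,0,0],"spin": 0.8,"claw": 1},
    {"linear": [0,0,0],"spin": 0.8,"claw": 1},
    {"linear": [0,0,0],"spin": 0.8,"claw": 1},
    {"linear": [0,0,0],"spin": 0.8,"claw": 1},
    {"linear": [0,0,0],"spin": 0.8,"claw": 1},
    {"linear": [0,0,0],"spin": 0.8,"claw": 1}
  ]
}}

```text
clock: 10.38
position: [0.5588, -0.0058, 0.1397]
eef_rot: [179.9, 0.1, 111.3]
ft_force: [0.1, -1.0, 5.3]
finger_gap: 0.0134
```

>>> {"fn": "arm_command", "kwargs": {
  "increments": [
    {"linear": [0,0,0],"spin": 0.8,"claw": 1},
    {"linear": [0,0,0],"spin": 0.8,"claw": 1},
    {"linear": [0,0,0],"spin": 0.8,"claw": 1},
    {"linear": [0,0,0],"spin": 0.8,"claw": 1},
    {"linear": [0,0,0],"spin": 0.8,"claw": 1},
    {"linear": [0,0,0],"spin": 0.8,"claw": 1},
    {"linear": [0,0,0],"spin": 0.8,"claw": 1},
    {"linear": [0,0,0],"spin": 0.8,"claw": 1}
  ]
}}

```text
clock: 11.05
position: [0.5587, -0.0057, 0.1397]
eef_rot: [179.9, 0.0, 79.3]
ft_force: [-1.3, -0.8, 5.4]
finger_gap: 0.0132
```

>>> {"fn": "arm_command", "kwargs": {
  "increments": [
    {"linear": [0,0,0],"spin": 0.9,"claw": 1},
    {"linear": [0,0,0],"spin": 0,"claw": 1},
    {"linear": [0,0,0],"spin": 0,"claw": 1}
  ]
}}

```text
clock: 11.3
position: [0.5588, -0.0056, 0.1398]
eef_rot: [179.9, -0.0, 75.0]
ft_force: [-0.9, -1.3, 6.4]
finger_gap: 0.0129
```

```bash
python3 - <<'E'
from h import *
b=eyes.grab_frame("side")[:,:,::-1];cv2.imwrite("pics/side8.png",b)
s=observe();print({k:np.round(s[k],4).tolist() for k in("clock","position","eef_rot","ft_force","moment","joint_pos","finger_gap")})
cv2.imwrite("pics/v8.png",cv2.resize(b[150:240,300:400],None,fx=6,fy=6,interpolation=cv2.INTER_CUBIC))
E
```

```text
{'clock': 11.35, 'position': [0.5588, -0.0056, 0.1397], 'eef_rot': [179.9019, -0.0061, 74.9764], 'ft_force': [-0.9886, -0.0315, 6.4582], 'moment': [-0.0241, 0.2849, -0.0964], 'joint_pos': [-0.5605, 23.4101, -0.094, 66.3994, -0.0186, 104.4632], 'finger_gap': 0.0132}
```

View pics/v8.png

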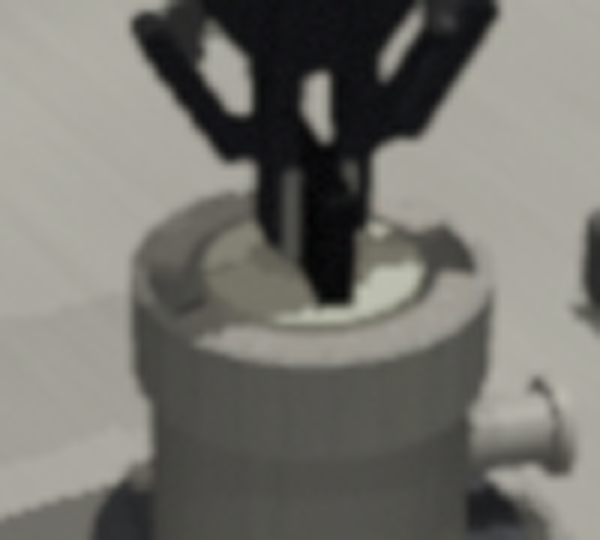

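The bar now lies across the slots and the slots show empty: the cap has turned 90° and is still pressed down. I'll ease up to where it rests, then open.

>>> {"fn": "arm_command", "kwargs": {
  "increments": [
    {"linear": [0,0,-0.1],"spin": 0,"claw": 1},
    {"linear": [0,0,-0.1],"spin": 0,"claw": 1},
    {"linear": [0,0,0],"spin": 0,"claw": 1},
    {"linear": [0,0,0],"spin": 0,"claw": 1}
  ]
}}

```text
clock: 11.68
position: [0.5587, -0.0056, 0.1435]
eef_rot: [179.9, -0.0, 75.0]
ft_force: [0.3, -1.1, 4.7]
finger_gap: 0.0132
```

>>> {"fn": "arm_command", "kwargs": {
  "increments": [
    {"linear": [0,0,0],"spin": 0,"claw": -1},
    {"linear": [0,0,0],"spin": 0,"claw": -1},
    {"linear": [0,0,0],"spin": 0,"claw": -1},
    {"linear": [0,0,0],"spin": 0,"claw": -1},
    {"linear": [0,0,0],"spin": 0,"claw": -1},
    {"linear": [0,0,0],"spin": 0,"claw": -1},
    {"linear": [0,0,0],"spin": 0,"claw": -1},
    {"linear": [0,0,0],"spin": 0,"claw": -1}
  ]
}}

```text
clock: 12.35
position: [0.5582, -0.0053, 0.1428]
eef_rot: [-180.0, 0.0, 75.0]
ft_force: [-0.2, 0.1, 0.1]
finger_gap: 0.0855
```

>>> {"fn": "arm_command", "kwargs": {
  "increments": [
    {"linear": [0,0,-0.5],"spin": 0,"claw": -1},
    {"linear": [0,0,-1],"spin": 0,"claw": -1},
    {"linear": [0,0,-1],"spin": 0,"claw": -1},
    {"linear": [0,0,-1],"spin": 0,"claw": -1},
    {"linear": [0,0,-1],"spin": 0,"claw": -1},
    {"linear": [0,0,-1],"spin": 0,"claw": -1},
    {"linear": [0,0,-0.5],"spin": 0,"claw": -1},
    {"linear": [-0.26,-0.97,0],"spin": 0,"claw": -1}
  ]
}}

```text
clock: 13.02
position: [0.5419, -0.0054, 0.2658]
eef_rot: [179.6, -0.1, 75.0]
ft_force: [0.4, -0.9, -0.3]
finger_gap: 0.0855
```

>>> {"fn": "arm_command", "kwargs": {
  "increments": [
    {"linear": [-0.26,-0.97,0],"spin": 0,"claw": -1},
    {"linear": [-0.26,-0.97,0],"spin": 0,"claw": -1},
    {"linear": [-0.26,-0.97,0],"spin": 0,"claw": -1},
    {"linear": [-0.26,-0.97,0],"spin": 0,"claw": -1},
    {"linear": [-0.26,-0.97,0],"spin": 0,"claw": -1},
    {"linear": [-0.26,-0.97,0],"spin": 0,"claw": -1},
    {"linear": [-0.26,-0.97,0],"spin": 0,"claw": -1},
    {"linear": [-0.26,-0.97,0],"spin": 0,"claw": -1}
  ]
}}

```text
clock: 13.68
position: [0.3763, -0.0054, 0.263]
eef_rot: [180.0, -0.0, 75.0]
ft_force: [0.2, 0.1, 1.0]
finger_gap: 0.0852
```

```bash
python3 - <<'E'
from h import *
b=eyes.grab_frame("side")[:,:,::-1];cv2.imwrite("pics/side9.png",b)
a=eyes.grab_frame("top")[:,:,::-1];cv2.imwrite("pics/top9.png",a)
s=observe();print({k:np.round(s[k],4).tolist() for k in("clock","position","eef_rot","ft_force")})
cv2.imwrite("pics/v9.png",np.hstack([cv2.resize(b[150:250,300:400],None,fx=4,fy=4,interpolation=cv2.INTER_CUBIC),cv2.resize(a[130:230,250:350],None,fx=4,fy=4,interpolation=cv2.INTER_CUBIC)]))
E
```

```text
{'clock': 13.7833, 'position': [0.3748, -0.0054, 0.2633], 'eef_rot': [-179.9553, 0.0118, 74.9994], 'ft_force': [0.5522, -0.0869, 0.7382]}
```

View pics/v9.png

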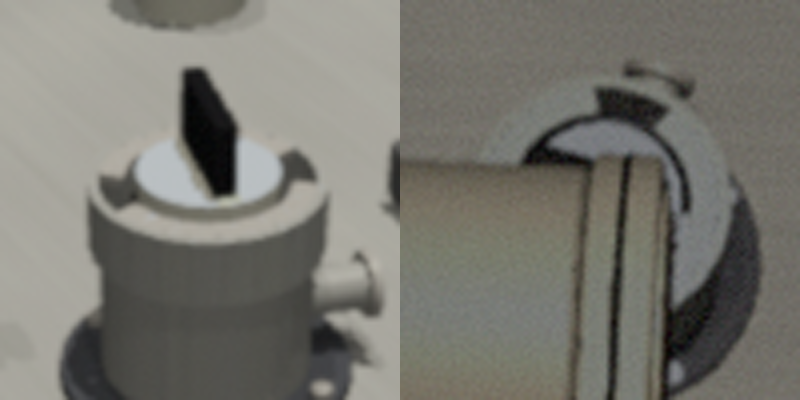

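View pics/top9.png

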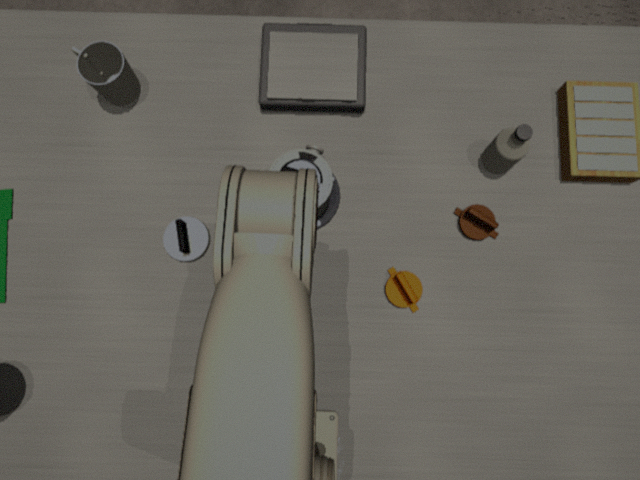

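```bash
python3 - <<'E'
from h import *
f=lambda P:((proj("side",P)-[300,150])*4).round(0).tolist()
th=np.radians(75);u=np.array([np.cos(th),np.sin(th)]);w=np.array([-u[1],u[0]]);c=np.array([.5582,-.0055])
for z in(.112,.117,.124):
    print(z,"near end bot/top -w,+w",[f([[*(c-.035*u+t*.007*w),z+h]])[0] for t in(-1,1) for h in(.02,.066)],"far top",[f([[*(c+.035*u+t*.007*w),z+.066]])[0] for t in(-1,1)])
    a=np.linspace(0,6.28,200);q=np.array(f(np.c_[c[0]+.04*np.cos(a),c[1]+.04*np.sin(a),0*a+z+.02]));print("  disc top x",q[:,0].min(),q[:,0].max(),"y",q[:,1].min(),q[:,1].max())
a=cv2.imread("pics/side9.png");cv2.imwrite("pics/v10.png",cv2.resize(a[160:210,315:390],None,fx=10,fy=10,interpolation=cv2.INTER_CUBIC))
E
```

```text
0.112 near end bot/top -w,+w [[237.0, 204.0], [238.0, 128.0], [211.0, 207.0], [212.0, 132.0]] far top [[202.0, 68.0], [177.0, 71.0]]
  disc top x 133.0 279.0 y 138.0 212.0
0.117 near end bot/top -w,+w [[237.0, 196.0], [238.0, 120.0], [211.0, 199.0], [212.0, 123.0]] far top [[202.0, 60.0], [177.0, 63.0]]
  disc top x 133.0 280.0 y 130.0 204.0
0.124 near end bot/top -w,+w [[237.0, 184.0], [239.0, 108.0], [212.0, 188.0], [213.0, 111.0]] far top [[202.0, 48.0], [177.0, 52.0]]
  disc top x 133.0 280.0 y 119.0 192.0
```

View pics/v10.png

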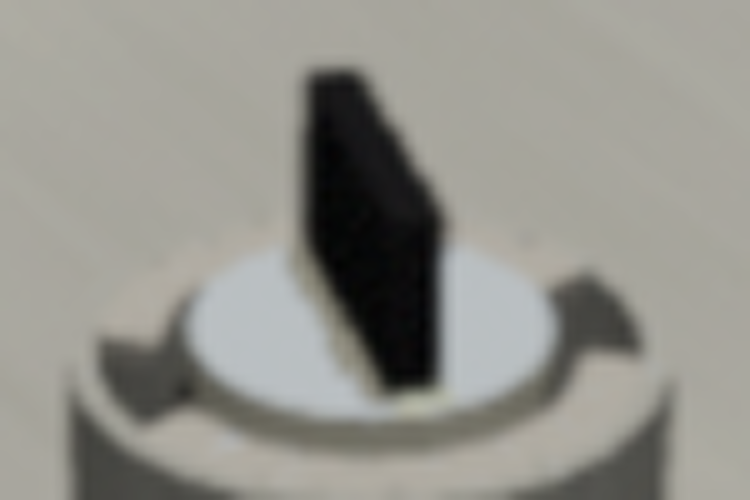

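The cap's underside sits at about z = 0.115–0.117, where a locked cap should rest (0.117) and well below an unlocked one (0.124). The bar is at 75° across the slots, and the plain lid hasn't moved from (186,240). Handing in.

```bash
python3 - <<'E'
from plant import bot
print(bot.finish_job())
E
```

```text
the job is handed in; nothing more can be done
None
```

I closed the housing with the lugged white cap and handed the job in at about 13.8 s of the 40 s allowed. I lowered the cap with its lugs in the slots, pressed it to about 17.6 mm below the flange top, turned it 90° clockwise, released it and moved the arm clear.

**Last checks:**
- **Lock:** in the side picture the bar lies across the empty slots. The underside reads about 13–15 mm below the flange top; 13 mm is expected when locked and 6 mm if it were not.
- **Other objects:** the plain lid and the brown and orange look-alikes are where they lay at the start. The gripper is open and touching nothing, about 0.18 m back from the cap and above it.

**Checks that disagreed or fell short:**
- **Height:** readings from the top edges of the bar and disc came out 2–4 mm lower than those from the bar's foot. I put this down to image blur and camera calibration.
- **Press force:** the spring force was about 1.5 N lower than expected for that depth. The pictures showed no slip in the grip.
- **Top view:** the arm still partly hid the housing in the last top picture, so the bar's angle was checked from the side view and the tool's own reading only.
- **Refused call:** one move call was refused because "spin" was missing. It had no effect on the scene.

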